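# Sort the last parts and snap the flush cover onto the hardware case

### The job

Pack up the grey hardware case: put the loose nut into the compartment that already holds a nut and the loose marker into the one that already holds a marker. Then slide the flat orange cover from the shelf beside it over the mouth of the case and press it down at both ends until it snaps fully home, level and flush with the rim. Leave the other things on the bench where they are.

Things in the scene. Friction and masses are not known exactly. Their poses are not given: they have to be found in the camera images.
- case: grey open-topped two-compartment hardware case with a parking shelf, screwed to the bench. Origin: on the bench under the centre of its mouth; z up, x across the two compartments, +y towards the shelf. The mouth has a step (rebate) for the cover, 119 mm in x by 174 mm in y, 12 mm deep below the rim: its ledge lies 38 mm above the bench. Side rims are 12.5 mm wide.
- case_rim (a point): centre of the case's mouth, level with its rim, 50 mm above the bench; axes as the case
- case_comp_p (a point): centre of the floor of the compartment on the case's +x side: 46.5 mm wide (x), 150 mm long (y), floor 5 mm above the bench. The 4 mm divider between the compartments is as high as the ledge (38 mm)
- case_comp_n (a point): centre of the floor of the like compartment on the case's -x side
- case_stop (a point): foot of the raised end stop, on its inner face at the -y end of the mouth (y = -87 mm), level with the rim; the stop stands 7 mm above the rim, so a cover slid in cannot overshoot
- case_shelf (a point): centre of the top of the flat parking shelf: level with the rim (50 mm), 170 mm wide in x, from y = 87 mm (edge of the mouth) to y = 290 mm
- case_catch (a point): one of four sprung steel ball catches in the side rims (at x = +-60, y = +-55 mm of the case, 5 mm below the rim), each projecting 3.5 mm into the step. A cover merely lying on them stands 5 to 7 mm proud; about 10 to 18 N of pressing on each end snaps it down past them
- cover: loose flat orange cover plate, 115 mm (x) by 170 mm (y), 12 mm thick, edges fully rounded (6 mm radius), about 0.16 kg, no handle, too wide to grip; starts flat on the parking shelf. Origin: centre of its underside, z up. Fully home, it lies on the ledge with its top flush with the rim (its origin 38 mm above the bench).
- cover_end_a (a point): centre of the black press mark (28 mm disc) on top of the cover, 60 mm along its +y
- cover_end_b (a point): centre of the black press mark on top of the cover, 60 mm along its -y
- nut_stored: grey steel hexagon nut, 24 mm across flats (x) by 27 mm, 13 mm high, lying in one compartment of the case and showing which one is for nuts; origin centre of underside
- marker_stored: blue marker pen with a black cap, 15x120x13 mm, long axis y, lying in the other compartment, showing which one is for markers; origin centre of underside
- nut_loose: the same kind of steel nut (24 mm across flats along its x, 13 mm high), on the bench to the right of the case; origin centre of underside
- marker_loose: the same kind of blue marker (15x120x13 mm, long axis y), on the bench to the right of the case; origin centre of underside
- tape_measure: yellow and black tape measure, 36x88x69 mm, standing on the bench; origin centre of underside. Bystander.
- wax: green round wax tin, 70 mm across, 38 mm high; origin centre of underside. Bystander.
- tape_roll: black tape roll lying flat, 66 mm across, 19 mm high; origin centre of underside. Bystander.
- sanding: brown cork sanding block, 66x100x27 mm; origin centre of underside. Bystander.
Things that resemble listed ones, but are neither listed nor needed, are in the scene too. There is more than one size of the cover; the job needs the larger. Leave any white look-alike of the marker_loose alone.

How it is judged:
By the outcome, as a careful person would: the job done as asked, in the order asked, and still so for the second after the job is handed in, with the robot touching nothing.
It also fails if it takes over 72 s, if anything falls off the work surface, if the arm or the gripper's body presses on something with over 40 N, if the wrist force passes 120 N, or if a joint passes its speed limit or range.

### The arm

A 6-joint arm with a two-finger parallel gripper is mounted at the origin on a cart in front of the work surface, level with it; the furniture and walls round the work are solid. World frame = base frame: x ahead of the robot, y to its left, z up, the work surface at z = 0. Lengths are in m, angles in rad, forces in N, time in s.
With the tool pointing down it reaches from about 0.375 to 0.9 m from the base axis. Payload 3.1 kg.
Tool frame: the origin (TCP) lies between the finger pads; the fingertips stand 19 mm ahead of it and the grasp point (between the pads) is the TCP; z points along the fingers, y is the line along which they close (so a half turn about z gives the same grasp; the last joint's range is limited). The gripper opens to 87 mm and grips with 3 to 60 N. Pads are 19 mm wide; open, the fingers measure 117 mm over their backs; the gripper's body (75 mm by 190 mm) begins 51 mm behind the grasp point.
Start: joints at [1.157, 0.527, 1.433, -0, 1.181, -0.178], TCP at [0.145, 0.608, 0.242] pointing down, gripper open.
Joint ranges: [-3.08, 3.08], [-0.75, 2.2], [0.22, 2.44], [-1.43, 4.57], [0, 2.65], [-2.85, 2.85]. Speed limits (rad/s): [2.79, 2.79, 3.14, 3.14, 3.14, 3.14].

### API

Orientations are given as a unit quaternion [x, y, z, w].
In Python, from rig import telemetry, viewer, hand_in gives the robot as it stands. The module is installed in compiled form; this text tells all that it offers.
- The arm moves only by the shell command python3 -m creep 'ROWS' [FORCE]. ROWS is JSON, a list of rows, each an object with "translation": the shift along the tool's x, y, z in mm, a list of three; "roll": the turn about the tool's z in degrees; "gripper": the finger opening in mm, from 0 to 87. In form: [{"translation": [tx, ty, tz], "roll": roll, "gripper": gripper}, ...]. A call has 1 to 5 rows; each row is the pose to reach, as a shift and turn from the pose commanded when the call began, along the tool's axes at that moment; what a row does not reach only later rows make up. A row lasts 1/12 s, in which the tool goes at most 41.7 mm and 7.16 degrees, less where a joint would pass 70% of its speed; a pose out of reach is approached as far as the arm can. A call with a gripper value outside its range is refused whole. The fingers move at their own pace and stop on an object; FORCE is the grip in N (left out, the last holds). Time passes only in rows, so rows that repeat a pose let the fingers close. It gives the time, the measured TCP pose, the force, the opening and the grip force at its end, in the units of the state.
- telemetry.get_obs(): the state, without advancing time (a new reading comes with each control period).
- viewer.camera(name): name is "side" or "top" or "wrist"; returns the picture (480x640x3 uint8, blue, green, red); there is no depth.
- viewer.camera_info(name): a dict with "intrinsics" (3x3 intrinsics, pixels), "rvec" (rotation vector, rad) and "tvec" (3), from world to camera coordinates, as OpenCV has them; the wrist camera has in their place "hand_eye" (4x4, takes a point from camera to tool coordinates, whose origin is the TCP and whose axes are the flange's). Camera axes: x right, y down, z forward; pixel columns grow to the right and rows downward; lengths in m; the calibration is good to about 2 mm. A picture is of the moment at which its call begins: read the wrist's pose just before it. camera_info takes no time and is no camera call.
- hand_in(): hands the job in; it is judged then, once.
Trained networks look in the newest picture that a camera, given by its name, has taken for a name from the list of things; names that differ only in an ending like _2 or _b are one class to them, and where a whole thing is asked for, a point or a joint stands for the part that bears it (a point fixed in the world has none). Each returns a list of dicts, best first, with "p" (0 to 1); they miss things now and then, are a little off and sometimes report something else, mostly with a low value. They report only what shows in the picture. A call takes as long as a camera call. They do not tell look-alikes from the thing itself.
- viewer.recognise(camera, thing): "bbox" ([left, top, width, height] in pixels, round what is visible of it).
The state is a dict: "time": time; "q": joint angles; "joint_velocities": joint speeds; "joint_torque": joint torques, N m; "position": TCP position; "tool_rot": TCP orientation; "ft_force": force on the tool from outside, world axes, zero at the start; "moment": the same for the moment, N m; "grip_width": finger opening in m; "grip_force": force on a finger pad.
Only numpy, scipy, OpenCV 4.12 (cv2) and the standard library are available. Lean on these libraries where they do the work, as an engineer would, in place of code of your own. Each camera call takes 0.05 s, during which the arm holds its last target. There are 200 camera calls.

## Working session

There is one attempt and no reset: what is moved stays moved. The work goes in short steps, Python scripts to look and compute and a shell command to move; the robot and the scene stay as the last step left them, time stands still between calls to the robot, and variables do not carry over. Pictures are saved under pics/ and viewed, at most 10 in all, crops included, and the job is handed in when it is done.

```bash
mkdir -p pics; ls; python3 - <<'E'
from rig import telemetry, viewer
import cv2,numpy as np
o=telemetry.get_obs();print(o)
ims=[]
for c in("side","top"):
    im=viewer.camera(c);cv2.imwrite(f"pics/{c}0.png",im)
    i=viewer.camera_info(c);print(c,i)
    for t in("case","cover","nut_loose","marker_loose"):
        print(t,[(r["bbox"],round(r["p"],2)) for r in viewer.recognise(c,t)])
print(viewer.camera_info("wrist"))
E
```

```text
pics
{'time': 0.0, 'q': array([ 1.15751822e+00,  5.28429688e-01,  1.43389698e+00, -2.98812884e-05,
        1.18140989e+00, -1.78498655e-01]), 'joint_velocities': array([-9.01751174e-04, -1.52574671e-03, -7.68887519e-04,  1.22588898e-04,
       -2.75971361e-06,  8.03013935e-04]), 'joint_torque': array([-2.43193521e-03, -4.40031731e+01, -1.76592475e+01,  6.32846332e-02,
        5.81239408e-02, -2.10115841e-04]), 'position': array([0.14508777, 0.60721251, 0.24059571]), 'tool_rot': array([ 1.17114583e-01,  9.93117830e-01, -1.02939532e-03, -2.99353860e-04]), 'ft_force': array([ 0.43266929, -0.60416455, -0.88614406]), 'moment': array([ 0.03637264,  0.02142293, -0.01645718]), 'grip_force': 0.0, 'grip_width': 0.08717277902301218}
side {'intrinsics': array([[451.62127428,   0.        , 314.58228001],
       [  0.        , 451.62127428, 237.2350268 ],
       [  0.        ,   0.        ,   1.        ]]), 'rvec': array([ 1.96630265, -1.3561225 ,  0.59494379]), 'tvec': array([-0.15331912,  0.40518626,  0.86705157])}
case [([238.6, 192.7, 149.1, 94.5], 0.66)]
cover [([253.4, 196.6, 74.9, 43.9], 0.
[... 609 characters left out ...]
9.6, 11.3], 0.59), ([471.1, 229.0, 10.4, 11.9], 0.56)]
marker_loose [([446.2, 269.9, 43.0, 18.3], 0.86), ([385.2, 289.4, 35.6, 31.9], 0.67), ([192.9, 207.6, 22.4, 25.0], 0.28)]
{'intrinsics': array([[355.54884033,   0.        , 325.01778103],
       [  0.        , 355.54884033, 234.65933795],
       [  0.        ,   0.        ,   1.        ]]), 'hand_eye': array([[ 5.34879075e-04, -9.58065080e-01, -2.86550197e-01,
         7.92542827e-02],
       [ 9.99999739e-01,  3.73477975e-04,  6.17911733e-04,
         3.07545602e-04],
       [-4.84979467e-04, -2.86550453e-01,  9.58065030e-01,
        -1.42945035e-01],
       [ 0.00000000e+00,  0.00000000e+00,  0.00000000e+00,
         1.00000000e+00]])}
```

```bash
python3 - <<'E'
import cv2
a=cv2.imread("pics/side0.png")[150:400,180:520];cv2.imwrite("pics/side0c.png",cv2.resize(a,(800,588),interpolation=cv2.INTER_CUBIC))
a=cv2.imread("pics/top0.png")[150:360,170:530];cv2.imwrite("pics/top0c.png",cv2.resize(a,(800,467),interpolation=cv2.INTER_CUBIC))
E
```

```text
(no output)
```

View pics/side0c.png

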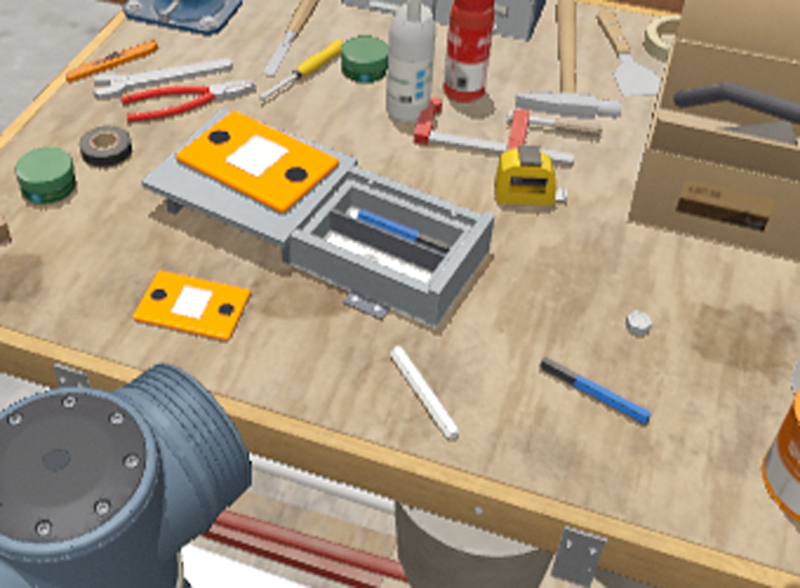

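View pics/top0c.png

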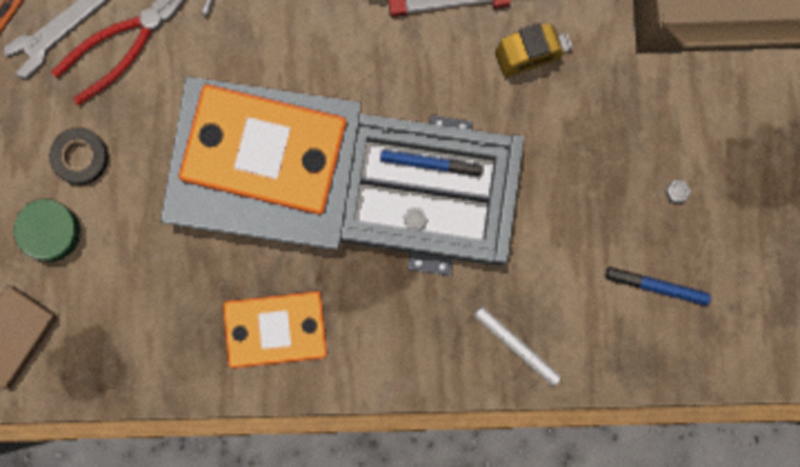

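The side crop shows the loose nut at (638,323), the blue marker running from (543,364) to (648,417), and the cover marks at (219,137) and (296,175). The top crop shows the nut at (678,190), the marker from (608,272) to (709,299), and the marks at (211,135) and (314,160). The stored nut is in the near compartment and the stored marker in the far one. The small orange plate and the white pen are decoys.

```bash
cat > h.py <<'E'
import numpy as np, cv2
from scipy.spatial.transform import Rotation as R
from rig import telemetry, viewer
def P(c):
    i=viewer.camera_info(c);return i["intrinsics"]@np.c_[cv2.Rodrigues(i["rvec"])[0],i["tvec"]]
def wristP(o):
    i=viewer.camera_info("wrist");T=np.eye(4);T[:3,:3]=R.from_quat(o["tool_rot"]).as_matrix();T[:3,3]=o["position"]
    return i["intrinsics"]@np.linalg.inv(T@i["hand_eye"])[:3]
def tri(P1,p1,P2,p2):
    X=cv2.triangulatePoints(P1,P2,np.array(p1,float).reshape(2,1),np.array(p2,float).reshape(2,1))[:,0];return X[:3]/X[3]
def onplane(P,p,z):  # pixel to plane height z
    H=np.c_[P[:,0],P[:,1],P[:,2]*z+P[:,3]];X=np.linalg.solve(H,[p[0],p[1],1]);return np.r_[X[:2]/X[2],z]
def proj(P,X):
    u=P@np.r_[X,1];return u[:2]/u[2]
def goto(o,xyz,yaw=None):
    """tool-axis shift (mm) to xyz, from the measured pose; roll so tool y is along world angle yaw (deg)"""
    M=R.from_quat(o["tool_rot"]).as_matrix();t=M.T@(np.array(xyz)-o["position"])*1e3
    r=None
    if yaw is not None:
        v=M.T@np.array([np.cos(np.radians(yaw)),np.sin(np.radians(yaw)),0]);r=np.degrees(np.arctan2(-v[0],v[1]));r=(r+90)%180-90
    return t.round(1),r
E
python3 - <<'E'
from h import *
s=lambda u,v:(180+(u+.5)*340/800-.5,150+(v+.5)*250/588-.5)
t=lambda u,v:(170+(u+.5)*360/800-.5,150+(v+.5)*210/467-.5)
S,T=P("side"),P("top")
for n,a,b in[("nut",(638,321),(678,190)),("mk cap",(543,364),(608,272)),("mk tail",(648,417),(709,299)),("enda",(219,137),(211,135)),("endb",(296,175),(314,160)),("far-y",(493,213),(522,136)),("near-y",(435,295),(504,262)),("shelf+y near",(143,182),(163,222)),("storedmk l",(352,214),(383,155)),("storedmk r",(448,250),(481,169))]:
    X=tri(S,s(*a),T,t(*b));print(n,X.round(4),(proj(T,X)-t(*b)).round(1),(proj(S,X)-s(*a)).round(1))
print("stnut",onplane(T,t(415,218),.018))
for n,p in[("tape",(530,50))]:print(n,onplane(T,t(*p),.069))
E
```

```text
nut [ 0.5617 -0.3273  0.0041] [-0.3  0.1] [ 0.5 -0.1]
mk cap [ 0.4692 -0.2423 -0.0006] [-0.3  0.1] [ 0.5 -0.1]
mk tail [ 0.435  -0.3551  0.0039] [-0.1  0. ] [ 0.2 -0. ]
enda [0.6325 0.2073 0.0578] [-0.1  0.1] [ 0.2 -0. ]
endb [0.6006 0.0916 0.0565] [-0.2  0.1] [ 0.2 -0. ]
far-y [ 0.6216 -0.1437  0.0534] [-0.1  0.1] [ 0.2 -0. ]
near-y [ 0.4801 -0.1171  0.0479] [-0.4  0.2] [ 0.6 -0.1]
shelf+y near [0.5367 0.2647 0.0441] [-0.1  0. ] [ 0.1 -0. ]
storedmk l [0.6102 0.0166 0.0101] [-1.7  0.8] [ 2.4 -0.2]
storedmk r [ 0.5931 -0.1016  0.0051] [ 0. -0.] [-0.  0.]
stnut [ 0.53633042 -0.02207069  0.018     ]
tape [ 0.71673056 -0.15533283  0.069     ]
```

```bash

python3 -m creep '[{"translation":[-526,-416,-60],"roll":0,"gripper":87},{"translation":[-526,-416,-60],"roll":0,"gripper":87},{"translation":[-526,-416,-60],"roll":0,"gripper":87},{"translation":[-526,-416,-60],"roll":0,"gripper":87},{"translation":[-526,-416,-60],"roll":0,"gripper":87}]'
python3 -c "
from h import *
o=telemetry.get_obs();print(o['time'],o['position'],o['q'],goto(o,(.55,.08,.30),79.4))"
```

```text
time: 0.92
position: [0.2744, 0.4433, 0.2604]
tool_rot: [0.117, 0.993, 0.0, 0.0]
ft_force: [1.5, 0.1, 0.5]
grip_width: 0.0871
grip_force: 0.0
0.9167 [0.27441464 0.44333575 0.26041181] [ 8.02075280e-01  3.64362742e-01  1.66840178e+00 -1.36634334e-04
  1.10838768e+00 -5.34795849e-01] (array([-352.3, -289.6,  -39.6]), np.float64(-2.799438681426622))
```

```bash

python3 -m creep '[{"translation":[-352,-290,-40],"roll":-2.8,"gripper":87},{"translation":[-352,-290,-40],"roll":-2.8,"gripper":87},{"translation":[-352,-290,-40],"roll":-2.8,"gripper":87},{"translation":[-352,-290,-40],"roll":-2.8,"gripper":87},{"translation":[-352,-290,-40],"roll":-2.8,"gripper":87}]' >/dev/null
python3 -m creep '[{"translation":[-182,-160,-21],"roll":0,"gripper":87},{"translation":[-182,-160,-21],"roll":0,"gripper":87},{"translation":[-182,-160,-21],"roll":0,"gripper":87},{"translation":[-182,-160,-21],"roll":0,"gripper":87},{"translation":[-182,-160,-21],"roll":0,"gripper":87}]' 
python3 - <<'E'
from h import *
o=telemetry.get_obs();print(o['time'],o['position'],goto(o,(.55,.08,.30),79.4))
im=viewer.camera("wrist");cv2.imwrite("pics/w1.png",im);np.save("w1.npy",wristP(o))
E
```

```text
time: 1.75
position: [0.5276, 0.1138, 0.2968]
tool_rot: [0.093, 0.996, 0.0, 0.0]
ft_force: [0.0, 0.8, 0.2]
grip_width: 0.087
grip_force: 0.0
1.75 [0.52761699 0.11377801 0.29676562] (array([-28.3, -29. ,  -3.2]), np.float64(-0.07534961397237794))
```

View pics/w1.png

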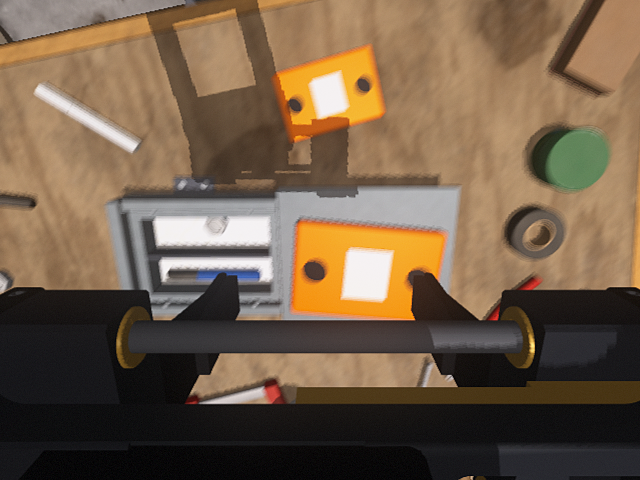

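The wrist picture shows the case at left-centre, with the stored nut at (217,223) in the near compartment and the stored marker at (215,273) in the far one. The cover marks are at (315,270) and (417,277). Next I'll view the nut and the marker.

```bash

python3 -m creep '[{"translation":[-145,-390,20],"roll":0,"gripper":87},{"translation":[-145,-390,20],"roll":0,"gripper":87},{"translation":[-145,-390,20],"roll":0,"gripper":87},{"translation":[-145,-390,20],"roll":0,"gripper":87},{"translation":[-145,-390,20],"roll":0,"gripper":87}]' >/dev/null
python3 - <<'E'
from h import *
o=telemetry.get_obs();print(o['time'],o['position'],goto(o,(.60,-.30,.28),79.4))
E
```

```text
2.2167 [ 0.56186363 -0.09106015  0.28638187] (array([ -76.1, -198.3,    6.4]), np.float64(-0.04540526905718423))
```

```bash

python3 -m creep '[{"translation":[0,0,0],"roll":0,"gripper":87},{"translation":[0,0,0],"roll":0,"gripper":87}]' >/dev/null
python3 - <<'E'
from h import *
o=telemetry.get_obs();print(o['time'],o['position'],goto(o,(.60,-.30,.28),79.4))
im=viewer.camera("wrist");cv2.imwrite("pics/w2.png",im);np.save("w2.npy",wristP(o))
E
python3 -m creep '[{"translation":[-72,-186,6],"roll":0,"gripper":87},{"translation":[-72,-186,6],"roll":0,"gripper":87},{"translation":[-72,-186,6],"roll":0,"gripper":87},{"translation":[-72,-186,6],"roll":0,"gripper":87},{"translation":[-72,-186,6],"roll":0,"gripper":87}]' >/dev/null
python3 -m creep '[{"translation":[0,0,0],"roll":0,"gripper":87},{"translation":[0,0,0],"roll":0,"gripper":87}]' >/dev/null
python3 - <<'E'
from h import *
o=telemetry.get_obs();print(o['time'],o['position'],goto(o,(.60,-.30,.28),79.4))
im=viewer.camera("wrist");cv2.imwrite("pics/w3.png",im);np.save("w3.npy",wristP(o))
a=cv2.imread("pics/w2.png")[:340];b=im[:340]
cv2.imwrite("pics/w2c.png",np.vstack([cv2.resize(a[60:340,100:],(540,280)),cv2.resize(b[60:340],(640,280))[:,:540]]))
E
```

```text
2.3833 [ 0.56205067 -0.09165508  0.28599334] (array([ -76.7, -197.4,    5.9]), np.float64(-0.30922293644006515))
3.0167 [ 0.59843264 -0.28519495  0.27979964] (array([ -4.3, -14.3,  -0.2]), np.float64(-0.09151053441932788))
```

View pics/w2c.png

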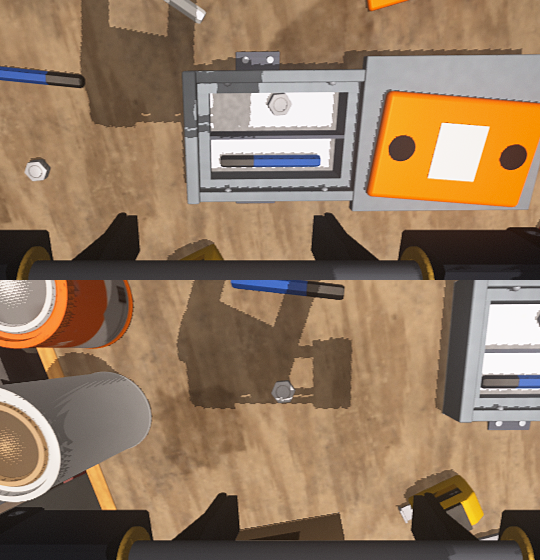

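The top half shows the loose nut at (37,170), the case mouth spanning (183–367, 65–205) and the cover marks at (402,148) and (513,157). The bottom half shows the nut at (283,390) and the marker from (233,284) to (344,293).

```bash
python3 - <<'E'
from h import *
a=cv2.imread("pics/w2.png");b=cv2.imread("pics/w3.png")
A=cv2.resize(a[115:275,275:475],(800,640),interpolation=cv2.INTER_CUBIC)[:400*1+200]
cv2.imwrite("pics/w2z.png",A[:600])
W2,W3=np.load("w2.npy"),np.load("w3.npy")
def blobs(im,m,lo,hi,P,z):
    n,l,s,c=cv2.connectedComponentsWithStats(m.astype(np.uint8))
    for k in range(1,n):
        if lo<s[k,4]<hi:
            pts=np.argwhere(l==k)[:,::-1].astype(np.float32);w=np.array([onplane(P,p,z)[:2] for p in pts],np.float32)
            print(s[k],c[k].round(1),w.mean(0).round(4),[np.round(q,3) for q in cv2.minAreaRect(w)])
for n,im,P in(("w2",a,W2),("w3",b,W3)):
    h=cv2.cvtColor(im,cv2.COLOR_BGR2HSV);H,S,V=[h[...,i].astype(int) for i in range(3)]
    print(n,"orange");blobs(im,(H>8)&(H<25)&(S>200)&(V>180),800,99999,P,.062)
    print(n,"blue");blobs(im,(H>100)&(H<125)&(S>120)&(V>80),100,9999,P,.0065)
a2=cv2.cvtColor(a,cv2.COLOR_BGR2HSV)
print("marks");blobs(a,(a2[...,2]<75)&(np.arange(640)[None]>450)&(np.arange(480)[:,None]<260),100,2000,W2,.062)
print("nut gray w2");m=np.zeros(a.shape[:2],bool);m[215:245,120:155]=1;blobs(a,m&(a2[...,1]<45),60,2000,W2,.010)
b2=cv2.cvtColor(b,cv2.COLOR_BGR2HSV)
print("nut gray w3");m=np.zeros(a.shape[:2],bool);m[155:190,268:300]=1;blobs(b,m&(b2[...,1]<45),60,2000,W3,.010)
E
```

```text
w2 orange
[ 459    0  116   71 4373] [511.9  32.1] [0.4336 0.1088] [array([0.425, 0.114]), array([0.061, 0.098]), np.float64(4.524)]
[  468   151   172   116 12393] [553.7 207.8] [0.6097 0.1454] [array([0.613, 0.147]), array([0.167, 0.112]), np.float64(74.479)]
w2 blue
[ 75 125  73  20 912] [110.5 133.9] [ 0.4441 -0.3179] [array([ 0.444, -0.318]), array([0.081, 0.015]), np.float64(73.5)]
[354 215  66  12 720] [386.7 220.8] [ 0.6053 -0.0224] [array([ 0.605, -0.022]), array([0.08 , 0.014]), np.float64(79.111)]
w3 orange
[   0    0   68  128 1250] [40.3 53. ] [ 0.4082 -0.5147] [array([ 0.42 , -0.527]), array([0.061, 0.116]), np.float64(64.712)]
w3 blue
[ 231   53   76   21 1034] [266.1  63.1] [ 0.4434 -0.3191] [array([ 0.444, -0.317]), array([0.08 , 0.015]), np.float64(73.501)]
[516 155  74  13 804] [553.5 161.6] [ 0.6054 -0.0176] [array([ 0.605, -0.018]), array([0.083, 0.014]), np.float64(79.329)]
marks
[549   0  17  15 179] [557.6   6.1] [0.4201 0.1504] [array([0.421, 0.15 ]), array([0.014, 0.011]), np.float64(79.135)]
[451 142  13 109 312] [456.9 195. ] [0.5766 0.0462] [array([0.579, 0.046]), array([0.003, 0.114]), np.float64(79.606)]
[601 205  25  25 103] [614.3 217.6] [0.6317 0.2086] [array([0.631, 0.207]), array([0.026, 0.025]), np.float64(1.664)]
nut gray w2
[125 220  25  21 404] [136.8 229.9] [ 0.5578 -0.3249] [array([ 0.558, -0.325]), array([0.026, 0.029]), np.float64(28.541)]
nut gray w3
[272 161  23  22 387] [282.8 171.3] [ 0.5581 -0.3261] [array([ 0.558, -0.326]), array([0.025, 0.024]), np.float64(79.331)]
```

View pics/w2z.png

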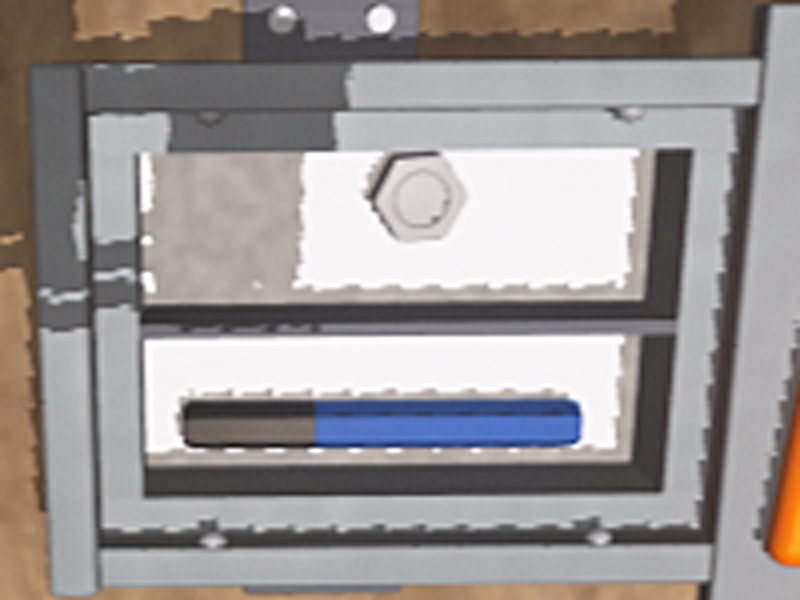

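The zoomed crop shows the four catches at (208,118), (630,112), (213,540) and (600,537). The shelf edge runs from (768,0) to (712,600), and the divider is at v≈328. The stored nut is at (418,195) and the stored marker lies from (182,423) to (580,423), towards the outer wall.

```bash
cat >> h.py <<'E'
E
python3 - <<'E'
from h import *
W2,W3=np.load("w2.npy"),np.load("w3.npy")
f=lambda u,v:(275+(u+.5)/4-.5,115+(v+.5)/4-.5)
c=[onplane(W2,f(*p),.045) for p in((208,118),(630,112),(213,540),(600,537))]
for x in c:print(x.round(4))
C=np.mean(c,0)[:2];print("C",C)
for i,j in((0,1),(2,3)):
    d=c[j]-c[i];print("yaw",np.degrees(np.arctan2(d[1],d[0])),np.linalg.norm(d))
r=[onplane(W2,f(*p),.05) for p in((760,60),(712,584),(52,592),(35,65),(757,107),(712,545))]
yaw=np.radians(79.4);Y=np.array([np.cos(yaw),np.sin(yaw)]);X=np.array([Y[1],-Y[0]])
for x in r:
    d=x[:2]-C;print("case frame",(d@X*1e3).round(1),(d@Y*1e3).round(1))
for n,z,p in(("nut st",.012,(418,195)),("mk cap",.012,(182,423)),("mk tail",.012,(580,423)),("div",.038,(420,328))):
    d=onplane(W2,f(*p),z)[:2]-C;print(n,(d@X*1e3).round(1),(d@Y*1e3).round(1))
print("tri nut",tri(W2,(136.8,229.9),W3,(282.8,171.3)),"tri blue",tri(W2,(110.5,133.9),W3,(266.1,63.1)))
print("tri stored blue",tri(W2,(386.7,220.8),W3,(553.5,161.6)))
o=telemetry.get_obs();print(goto(o,(.444,-.297,.1),163.5),goto(o,(.558,-.3255,.1),79.4))
b=cv2.imread("pics/w3.png")
A=np.hstack([cv2.resize(b[150:195,262:307],(400,400),interpolation=cv2.INTER_CUBIC),cv2.resize(b[40:90,225:350],(400,160),interpolation=cv2.INTER_CUBIC).repeat(1,0).__class__((400,400,3),np.uint8)*0])
A[:160,400:]=cv2.resize(b[40:90,225:350],(400,160),interpolation=cv2.INTER_CUBIC)
cv2.imwrite("pics/z3.png",A)
E
```

```text
[ 0.5002 -0.0774  0.045 ]
[0.5196 0.0313 0.045 ]
[ 0.6152 -0.0979  0.045 ]
[0.6352 0.0106 0.045 ]
C [ 0.56755118 -0.0333657 ]
yaw 79.90956686159227 0.11040246598008704
yaw 79.5754069123112 0.11039440548355066
case frame -72.0 85.4
case frame 71.0 87.1
case frame 72.4 -100.6
case frame -71.6 -99.9
case frame -60.3 85.9
case frame 59.2 86.0
nut st -34.9 5.0
mk cap 32.7 -63.7
mk tail 33.3 56.6
div -0.9 3.1
tri nut [ 0.55835079 -0.32651238  0.00723722] tri blue [ 0.44337722 -0.31928763  0.00424867]
tri stored blue [ 0.6030748  -0.02339833  0.01570893]
(array([148.9, -41.7, 180. ]), np.float64(-84.10670002759699)) (array([ 31.6, -48.7, 179.8]), np.float64(-0.006572884439151494))
```

View pics/z3.png

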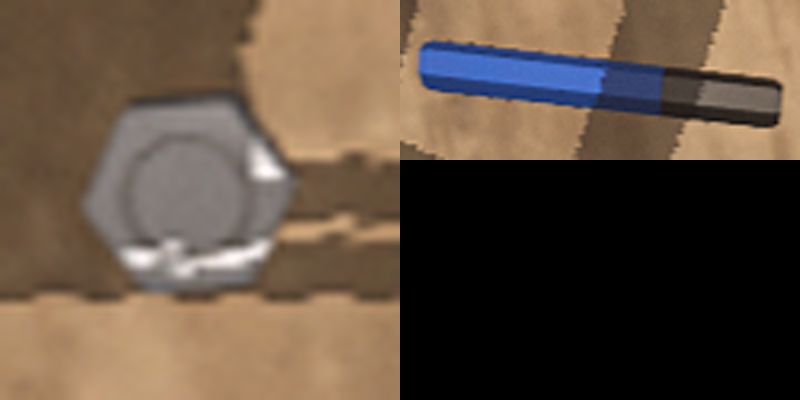

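The zoom shows the nut's point axis tilted about 7° to the image row, so I'll close across its flats at yaw ≈56°. The marker runs from (420,65) to (780,103) in the crop. All heights and case sizes agree with the text, so I'm going for the nut.

```bash

python3 -m creep '[{"translation":[31,-49,210],"roll":23,"gripper":60},{"translation":[31,-49,210],"roll":23,"gripper":60},{"translation":[31,-49,210],"roll":23,"gripper":60},{"translation":[31,-49,210],"roll":23,"gripper":60},{"translation":[31,-49,210],"roll":23,"gripper":60}]' 20 >/dev/null
python3 -m creep '[{"translation":[0,0,0],"roll":0,"gripper":60},{"translation":[0,0,0],"roll":0,"gripper":60}]' >/dev/null
python3 - <<'E'
from h import *
o=telemetry.get_obs();print(o['time'],o['position'],o['q'],goto(o,(.558,-.3258,.021),56.3))
E
```

```text
3.65 [ 0.55920552 -0.3227141   0.07773229] [-6.96457666e-01  7.61793094e-01  1.49102486e+00  7.71365104e-04
  8.95762448e-01 -1.68173677e+00] (array([-1.1, -3.3, 56.7]), np.float64(0.12486177055480141))
```

```bash

python3 -m creep '[{"translation":[-1,-3,30],"roll":0,"gripper":60},{"translation":[-1,-3,57],"roll":0,"gripper":60},{"translation":[-1,-3,57],"roll":0,"gripper":60},{"translation":[-1,-3,57],"roll":0,"gripper":20},{"translation":[-1,-3,57],"roll":0,"gripper":20}]' 20 
python3 -m creep '[{"translation":[0,0,0],"roll":0,"gripper":15},{"translation":[0,0,0],"roll":0,"gripper":15},{"translation":[0,0,0],"roll":0,"gripper":15},{"translation":[0,0,0],"roll":0,"gripper":15},{"translation":[0,0,0],"roll":0,"gripper":15}]' 25 
```

```text
time: 4.07
position: [0.562, -0.3295, 0.0261]
tool_rot: [0.289, 0.957, -0.001, 0.003]
ft_force: [0.2, 0.2, 0.5]
grip_width: 0.0529
grip_force: 0.0
time: 4.48
position: [0.5601, -0.3294, 0.0235]
tool_rot: [0.29, 0.957, -0.0, 0.001]
ft_force: [0.4, 1.3, 5.6]
grip_width: 0.0269
grip_force: 25.0
```

```bash

python3 -m creep '[{"translation":[0,0,0],"roll":0,"gripper":15},{"translation":[0,0,0],"roll":0,"gripper":15},{"translation":[0,0,0],"roll":0,"gripper":15},{"translation":[0,0,0],"roll":0,"gripper":15}]' 30; python3 -c "
from h import *
o=telemetry.get_obs();print(o['position'],o['ft_force'],goto(o,(.558,-.3258,.021),56.3))
im=viewer.camera('wrist');cv2.imwrite('pics/w4.png',cv2.resize(im[150:390,220:430],(700,600)))"
```

```text
time: 4.82
position: [0.5601, -0.3294, 0.0235]
tool_rot: [0.29, 0.957, -0.0, 0.001]
ft_force: [-0.4, 0.4, 5.9]
grip_width: 0.0263
grip_force: 30.0
[ 0.56005365 -0.3294299   0.02350312] [-0.38717953  0.3568687   5.85736311] (array([3.7, 1.9, 2.5]), np.float64(0.03647287658685627))
```

View pics/w4.png

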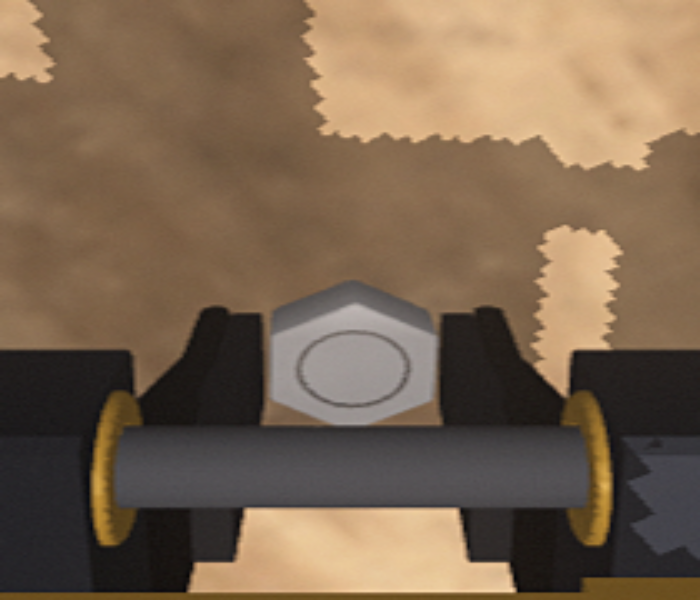

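The crop shows the nut held squarely across two flats between the pads, at (353,365). Next I'll lift it and carry it to the near compartment.

```bash

python3 -m creep '[{"translation":[0,0,-40],"roll":0,"gripper":15},{"translation":[0,0,-80],"roll":0,"gripper":15},{"translation":[20,25,-110],"roll":-6,"gripper":15},{"translation":[40,50,-127],"roll":-12,"gripper":15},{"translation":[60,74,-127],"roll":-18,"gripper":15}]' 30 >/dev/null
python3 - <<'E'
from h import *
o=telemetry.get_obs();print(o['time'],o['position'],o['grip_width'],goto(o,(.5357,-.0682,.15),79.6))
E
```

```text
5.2833 [ 0.55285812 -0.23524896  0.1539207 ] 0.026147335374129325 (array([ 61.1, 156.5,   3. ]), np.float64(-5.047984729141845))
```

```bash

python3 -m creep '[{"translation":[58,148,2],"roll":-5,"gripper":15},{"translation":[58,148,2],"roll":-5,"gripper":15},{"translation":[58,148,2],"roll":-5,"gripper":15},{"translation":[58,148,2],"roll":-5,"gripper":15},{"translation":[58,148,2],"roll":-5,"gripper":15}]' 30 >/dev/null
python3 -m creep '[{"translation":[0,0,0],"roll":0,"gripper":15},{"translation":[0,0,0],"roll":0,"gripper":15}]' >/dev/null
python3 - <<'E'
from h import *
o=telemetry.get_obs();print(o['time'],o['position'],o['grip_width'],goto(o,(.5357,-.0682,.033),79.6))
E
```

```text
5.8667 [ 0.5352471  -0.07647834  0.14752337] 0.02619819610774983 (array([  1.2,   8.3, 114.5]), np.float64(-0.21376666575253012))
```

```bash

python3 -m creep '[{"translation":[1,8,35],"roll":0,"gripper":15},{"translation":[1,8,70],"roll":0,"gripper":15},{"translation":[1,8,100],"roll":0,"gripper":15},{"translation":[1,8,115],"roll":0,"gripper":15},{"translation":[1,8,116],"roll":0,"gripper":15}]' 30 
python3 -m creep '[{"translation":[0,0,0],"roll":0,"gripper":15},{"translation":[0,0,0],"roll":0,"gripper":36},{"translation":[0,0,0],"roll":0,"gripper":36},{"translation":[0,0,0],"roll":0,"gripper":36},{"translation":[0,0,0],"roll":0,"gripper":36}]'
```

```text
time: 6.28
position: [0.5338, -0.0694, 0.0281]
tool_rot: [0.094, 0.996, 0.001, -0.003]
ft_force: [0.4, -0.2, -0.7]
grip_width: 0.0262
grip_force: 30.0
time: 6.7
position: [0.536, -0.0684, 0.0327]
tool_rot: [0.093, 0.996, -0.0, 0.001]
ft_force: [-0.2, -0.3, -0.7]
grip_width: 0.0356
grip_force: 0.0
```

```bash

python3 -m creep '[{"translation":[0,0,-40],"roll":0,"gripper":36},{"translation":[0,0,-80],"roll":0,"gripper":36},{"translation":[8,-41,-95],"roll":7,"gripper":60},{"translation":[15,-80,-95],"roll":14,"gripper":60},{"translation":[22,-120,-95],"roll":21,"gripper":60}]' >/dev/null
python3 - <<'E'
from h import *
o=telemetry.get_obs();print(o['time'],o['position'],o['q'],goto(o,(.4497,-.2993,.10),-16.5))
im=viewer.camera("wrist");cv2.imwrite("pics/w5.png",im)
E
```

```text
7.1167 [ 0.49232474 -0.18293367  0.1290494 ] [-5.68663792e-01  5.61631618e-01  1.78805061e+00 -1.16743898e-04
  7.86371880e-01 -1.58424978e+00] (array([ -24.9, -121.4,   29.2]), np.float64(74.69325778510859))
```

```bash

python3 -m creep '[{"translation":[-24,-116,0],"roll":75,"gripper":60},{"translation":[-24,-116,0],"roll":75,"gripper":60},{"translation":[-24,-116,0],"roll":75,"gripper":60},{"translation":[-24,-116,0],"roll":75,"gripper":60},{"translation":[-24,-116,0],"roll":75,"gripper":60}]' >/dev/null
python3 -m creep '[{"translation":[0,0,10],"roll":36,"gripper":50},{"translation":[0,0,20],"roll":36,"gripper":50},{"translation":[0,0,20],"roll":36,"gripper":50},{"translation":[0,0,20],"roll":36,"gripper":50},{"translation":[0,0,20],"roll":36,"gripper":50}]' >/dev/null
python3 -m creep '[{"translation":[0,0,0],"roll":0,"gripper":50},{"translation":[0,0,0],"roll":0,"gripper":50}]' >/dev/null
python3 - <<'E'
from h import *
o=telemetry.get_obs();print(o['time'],o['position'],o['q'],goto(o,(.4497,-.2993,.026),-16.5))
im=viewer.camera("wrist");cv2.imwrite("pics/w6.png",im);P=wristP(o);np.save("w6.npy",P)
h=cv2.cvtColor(im,cv2.COLOR_BGR2HSV)
m=((h[...,0]>100)&(h[...,0]<125)&(h[...,1]>120)&(h[...,2]>60)).astype(np.uint8)
n,l,s,c=cv2.connectedComponentsWithStats(m)
for k in range(1,n):
    if s[k,4]>300:
        w=np.array([onplane(P,p,.008)[:2] for p in np.argwhere(l==k)[:,::-1]],np.float32);print(s[k],cv2.minAreaRect(w))
E
```

```text
8.1667 [ 0.45115308 -0.29317406  0.10693086] [-7.84017196e-01  6.12425152e-01  1.76606545e+00 -9.55452623e-05
  7.62444924e-01 -5.56092287e-01] (array([-6.3, -0.1, 80.9]), np.float64(3.444816390773809))
[ 313  222   26   98 1881] ((0.4456878900527954, -0.31500858068466187), (0.07695579528808594, 0.014661847613751888), 73.50082397460938)
```

```bash

python3 -m creep '[{"translation":[-6,0,30],"roll":3.4,"gripper":50},{"translation":[-6,0,60],"roll":3.4,"gripper":50},{"translation":[-6,0,80],"roll":3.4,"gripper":50},{"translation":[-6,0,80],"roll":3.4,"gripper":50},{"translation":[-6,0,80],"roll":3.4,"gripper":10}]' 20 
python3 -m creep '[{"translation":[0,0,0],"roll":0,"gripper":5},{"translation":[0,0,0],"roll":0,"gripper":5},{"translation":[0,0,0],"roll":0,"gripper":5},{"translation":[0,0,0],"roll":0,"gripper":5},{"translation":[0,0,0],"roll":0,"gripper":5}]' 20 
python3 - <<'E'
from h import *
o=telemetry.get_obs()
C=np.array([.5675,-.0334]);X=np.array([.9836,-.1805]);Y=np.array([.1805,.9836])
t=C+13*X/1e3;print(t,o['position'],goto(o,(t[0],t[1],.13),-10.4))
E
```

```text
time: 8.63
position: [0.4492, -0.2986, 0.0259]
tool_rot: [0.802, 0.598, -0.0, -0.001]
ft_force: [0.0, -0.7, 0.6]
grip_width: 0.0477
grip_force: 0.0
time: 9.05
position: [0.45, -0.2994, 0.0274]
tool_rot: [0.802, 0.597, 0.0, 0.001]
ft_force: [0.7, -1.0, 0.2]
grip_width: 0.018
grip_force: 0.0
[ 0.5802868 -0.0357465] [ 0.45000008 -0.29943703  0.02735466] (array([ 289.9,   49.4, -102.8]), np.float64(-6.255036128222571))
```

```bash

python3 -m creep '[{"translation":[0,0,0],"roll":0,"gripper":5},{"translation":[0,0,0],"roll":0,"gripper":5}]' 20 
python3 -m creep '[{"translation":[0,0,-40],"roll":0,"gripper":5},{"translation":[0,0,-80],"roll":0,"gripper":5},{"translation":[30,5,-103],"roll":-6,"gripper":5},{"translation":[70,12,-103],"roll":-6,"gripper":5},{"translation":[110,19,-103],"roll":-6,"gripper":5}]' 
python3 -m creep '[{"translation":[170,48,0],"roll":0,"gripper":5},{"translation":[170,48,0],"roll":0,"gripper":5},{"translation":[170,48,0],"roll":0,"gripper":5},{"translation":[170,48,0],"roll":0,"gripper":5},{"translation":[170,48,0],"roll":0,"gripper":5}]' >/dev/null
python3 -m creep '[{"translation":[0,0,0],"roll":0,"gripper":5},{"translation":[0,0,0],"roll":0,"gripper":5}]'
python3 - <<'E'
from h import *
o=telemetry.get_obs()
print(goto(o,(.5803,-.0357,.064),-10.4))
im=viewer.camera("wrist");cv2.imwrite("pics/w7.png",im)
E
```

```text
time: 9.22
position: [0.4499, -0.2993, 0.0269]
tool_rot: [0.802, 0.597, 0.0, 0.0]
ft_force: [-0.1, -0.6, 3.3]
grip_width: 0.0119
grip_force: 18.1
time: 9.63
position: [0.5007, -0.1998, 0.1316]
tool_rot: [0.771, 0.637, 0.001, 0.002]
ft_force: [0.3, 0.0, -0.8]
grip_width: 0.0117
grip_force: 17.3
time: 10.22
position: [0.5776, -0.0408, 0.1292]
tool_rot: [0.769, 0.639, -0.001, -0.0]
ft_force: [0.2, 0.5, -0.6]
grip_width: 0.012
grip_force: 17.3
(array([ 5.6,  1.8, 65.2]), np.float64(-0.15614957843145305))
```

View pics/w7.png

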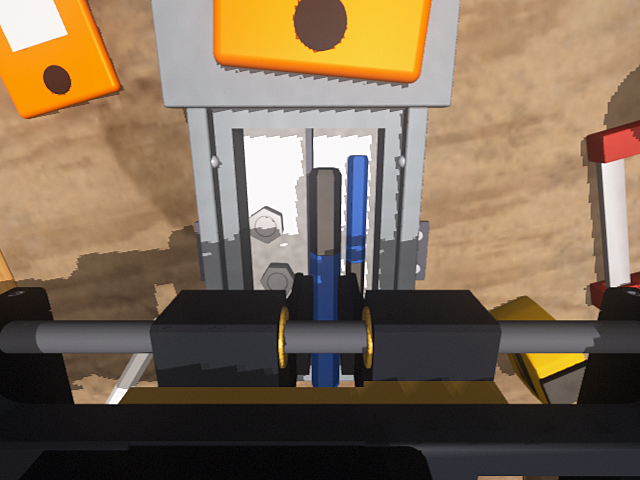

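The picture shows the loose marker held centrally, from (325,170) to (325,385), above the far compartment and beside the stored marker at (357,210). Both nuts lie in the near compartment, at (266,222) and (278,277).

```bash

python3 -m creep '[{"translation":[5,3,30],"roll":0,"gripper":5},{"translation":[5,3,55],"roll":0,"gripper":5},{"translation":[5,3,66],"roll":0,"gripper":5},{"translation":[5,3,66],"roll":0,"gripper":5},{"translation":[5,3,66],"roll":0,"gripper":5}]' 
python3 -m creep '[{"translation":[0,0,0],"roll":0,"gripper":5},{"translation":[0,0,0],"roll":0,"gripper":30},{"translation":[0,0,0],"roll":0,"gripper":30},{"translation":[0,0,0],"roll":0,"gripper":30},{"translation":[0,0,0],"roll":0,"gripper":30}]'
python3 -m creep '[{"translation":[0,0,-40],"roll":0,"gripper":30},{"translation":[0,0,-80],"roll":0,"gripper":30},{"translation":[0,0,-80],"roll":0,"gripper":30},{"translation":[0,0,-80],"roll":0,"gripper":30}]' >/dev/null
python3 - <<'E'
from h import *
o=telemetry.get_obs();print(o['time'],o['position'])
im=viewer.camera("wrist");cv2.imwrite("pics/w8.png",im[60:400,120:500]);P=wristP(o);np.save("w8.npy",P)
E
```

```text
time: 10.68
position: [0.5812, -0.0381, 0.0632]
tool_rot: [0.77, 0.637, -0.001, -0.001]
ft_force: [0.4, -0.2, -0.7]
grip_width: 0.0124
grip_force: 17.3
time: 11.1
position: [0.5823, -0.0367, 0.0642]
tool_rot: [0.77, 0.638, 0.0, 0.001]
ft_force: [0.0, -0.5, -1.0]
grip_width: 0.0275
grip_force: 0.0
11.4333 [ 0.5838969  -0.0369754   0.14627533]
```

View pics/w8.png

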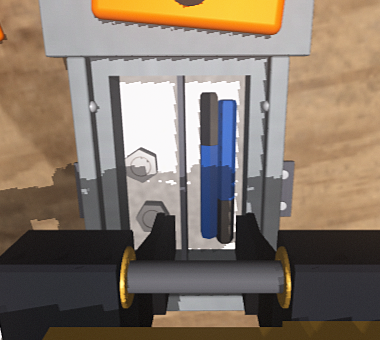

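The crop shows the loose marker lying flat at (208,165) beside the stored one at (226,170), and both nuts in the near compartment at (141,165) and (152,217). Next is the cover: first I'll probe the shelf height with open fingers on the free near strip, then push its far edge square.

```bash

python3 -m creep '[{"translation":[188,-87,30],"roll":-90,"gripper":87},{"translation":[188,-87,30],"roll":-90,"gripper":87},{"translation":[188,-87,30],"roll":-90,"gripper":87},{"translation":[188,-87,30],"roll":-90,"gripper":87},{"translation":[188,-87,30],"roll":-90,"gripper":87}]' >/dev/null
python3 -m creep '[{"translation":[0,0,0],"roll":-54,"gripper":87},{"translation":[0,0,0],"roll":-54,"gripper":87},{"translation":[0,0,0],"roll":-54,"gripper":87},{"translation":[0,0,0],"roll":-54,"gripper":87},{"translation":[0,0,0],"roll":-54,"gripper":87}]' >/dev/null
python3 -m creep '[{"translation":[0,0,0],"roll":-18,"gripper":87},{"translation":[0,0,0],"roll":-18,"gripper":87},{"translation":[0,0,0],"roll":-18,"gripper":87},{"translation":[0,0,0],"roll":-18,"gripper":87},{"translation":[0,0,0],"roll":-18,"gripper":87}]' >/dev/null
python3 - <<'E'
from h import *
o=telemetry.get_obs();print(o['time'],o['position'],o['q'],goto(o,(.5325,.1641,.080),79.6))
S=P("side");s=lambda u,v:(180+(u+.5)*340/800-.5,150+(v+.5)*250/588-.5)
for p in((410,118),(468,98),(430,140),(520,150)):print(onplane(S,s(*p),0))
E
```

```text
12.7333 [0.53044782 0.16319729 0.11251133] [ 9.70960044e-02  6.19717075e-01  1.71759623e+00  2.48351353e-05
  8.06909342e-01 -1.27900643e+00] (array([-1.9,  1.3, 32.5]), np.float64(-0.7561754906992917))
[0.8256683  0.01661746 0.        ]
[ 0.89738143 -0.04519772  0.        ]
[ 0.78952011 -0.02221099  0.        ]
[ 0.81099182 -0.13817738  0.        ]
```

```bash

python3 -m creep '[{"translation":[-2,1,20],"roll":-0.7,"gripper":87},{"translation":[-2,1,34],"roll":-0.7,"gripper":87},{"translation":[-2,1,34],"roll":-0.7,"gripper":87},{"translation":[-2,1,34],"roll":-0.7,"gripper":87}]' | sed -n '2p;4p'
for i in 1 2 3 4; do :; done
python3 -m creep '[{"translation":[0,0,2],"roll":0,"gripper":87},{"translation":[0,0,2],"roll":0,"gripper":87},{"translation":[0,0,2],"roll":0,"gripper":87}]' | sed -n '2p;4p'
python3 -m creep '[{"translation":[0,0,2],"roll":0,"gripper":87},{"translation":[0,0,2],"roll":0,"gripper":87},{"translation":[0,0,2],"roll":0,"gripper":87}]' | sed -n '2p;4p'
python3 -m creep '[{"translation":[0,0,2],"roll":0,"gripper":87},{"translation":[0,0,2],"roll":0,"gripper":87},{"translation":[0,0,2],"roll":0,"gripper":87}]' | sed -n '2p;4p'
```

```text
position: [0.5326, 0.1637, 0.0787]
ft_force: [0.0, -0.0, 0.1]
position: [0.534, 0.1639, 0.0783]
ft_force: [-0.6, -0.3, -0.5]
position: [0.5337, 0.1639, 0.0758]
ft_force: [-0.0, -0.2, 0.1]
position: [0.5335, 0.1638, 0.0735]
ft_force: [-0.3, 0.3, 0.9]
```

```bash

python3 -m creep '[{"translation":[0,0,2],"roll":0,"gripper":87},{"translation":[0,0,2],"roll":0,"gripper":87},{"translation":[0,0,2],"roll":0,"gripper":87}]' | sed -n '2p;4p'
python3 -m creep '[{"translation":[0,0,-40],"roll":0,"gripper":87},{"translation":[0,0,-50],"roll":0,"gripper":87},{"translation":[0,0,-50],"roll":0,"gripper":87},{"translation":[0,0,-50],"roll":0,"gripper":87}]' | sed -n '2p;4p'
python3 - <<'E'
from h import *
o=telemetry.get_obs();print(o['time'],goto(o,(.698,.134,.12),79.6))
im=viewer.camera("wrist");P=wristP(o);cv2.imwrite("pics/w9.png",im)
h=cv2.cvtColor(im,cv2.COLOR_BGR2HSV);H,S,V=[h[...,i].astype(int) for i in range(3)]
m=((H>8)&(H<25)&(S>200)&(V>180)).astype(np.uint8)
n,l,s,c=cv2.connectedComponentsWithStats(m)
for k in range(1,n):
    if s[k,4]>1500:
        print(s[k])
E
```

```text
position: [0.5335, 0.1638, 0.0714]
ft_force: [-0.1, 0.5, -0.0]
position: [0.5341, 0.1639, 0.1223]
ft_force: [-0.2, -0.5, -0.3]
14.4 (array([-166.6,   -0. ,    2.7]), np.float64(0.05286769883230136))
[  162     0   193   148 15356]
[ 235  290  180   30 3858]
[ 202  353   86   51 2852]
[ 360  353   86   34 1889]
```

```bash

python3 -m creep '[{"translation":[-166,0,0],"roll":0,"gripper":87},{"translation":[-166,0,0],"roll":0,"gripper":87},{"translation":[-166,0,0],"roll":0,"gripper":87},{"translation":[-166,0,0],"roll":0,"gripper":87},{"translation":[-166,0,20],"roll":0,"gripper":87}]' | sed -n '2p;4p'
python3 -m creep '[{"translation":[0,0,20],"roll":0,"gripper":87},{"translation":[0,0,28],"roll":0,"gripper":87},{"translation":[0,0,28],"roll":0,"gripper":87},{"translation":[0,0,28],"roll":0,"gripper":87}]' | sed -n '2p;4p'
python3 - <<'E'
from h import *
o=telemetry.get_obs();t=np.array([.5675,-.0334])+.067*np.array([.9836,-.1805])+.188*np.array([.1805,.9836])
print(o['time'],goto(o,(t[0],t[1],.072),79.6))
E
```

```text
position: [0.7093, 0.1316, 0.1055]
ft_force: [2.1, 0.3, 0.4]
position: [0.6958, 0.1341, 0.0726]
ft_force: [-1.0, -0.4, 1.3]
15.2 (array([29. ,  0.1,  0.7]), np.float64(0.05324307549072671))
```

```bash

python3 -m creep '[{"translation":[5,0,1],"roll":0,"gripper":87},{"translation":[10,0,1],"roll":0,"gripper":87},{"translation":[15,0,1],"roll":0,"gripper":87},{"translation":[19,0,1],"roll":0,"gripper":87},{"translation":[23,0,1],"roll":0,"gripper":87}]' | sed -n '2p;4p'
python3 -m creep '[{"translation":[3,0,0],"roll":0,"gripper":87},{"translation":[5,0,0],"roll":0,"gripper":87},{"translation":[6,0,0],"roll":0,"gripper":87},{"translation":[6,0,0],"roll":0,"gripper":87},{"translation":[6,0,0],"roll":0,"gripper":87}]' | sed -n '2p;4p'
python3 - <<'E'
from h import *
o=telemetry.get_obs();t=np.array([.5675,-.0334])+.067*np.array([.9836,-.1805])+.188*np.array([.1805,.9836])
print(o['time'],goto(o,(t[0],t[1],.072),79.6))
im=viewer.camera("wrist");P=wristP(o);cv2.imwrite("pics/w10.png",im);np.save("w10.npy",P)
h=cv2.cvtColor(im,cv2.COLOR_BGR2HSV);H,S,V=[h[...,i].astype(int) for i in range(3)]
m=((H>8)&(H<25)&(S>200)&(V>150)).astype(np.uint8)
n,l,s,c=cv2.connectedComponentsWithStats(m)
for k in range(1,n):
    if s[k,4]>1500:print(s[k])
# near (upper) edge of large cover: topmost orange below the small plate, per column
C=np.array([.5675,-.0334]);X=np.array([.9836,-.1805]);Y=np.array([.1805,.9836])
k=1+np.argmax(s[1:,4]);
for u in range(s[k,0]+5,s[k,0]+s[k,2],max(8,s[k,2]//12)):
    v=np.argwhere(l[:,u]==k)[:,0]
    if len(v):
        d=onplane(P,(u,v[0]),.056)[:2]-C;print(u,v[0],(d@X*1e3).round(1),(d@Y*1e3).round(1))
E
```

```text
position: [0.6742, 0.1386, 0.0735]
ft_force: [1.4, 0.2, 0.5]
position: [0.6689, 0.1391, 0.0729]
ft_force: [1.5, -0.2, 1.6]
16.0333 (array([1.6, 0. , 0.9]), np.float64(0.049276373858731404))
[   94     4   432   272 78084]
99 6 -56.6 99.4
135 4 -57.3 113.7
171 4 -57.3 127.8
207 4 -57.3 141.9
243 4 -57.3 156.1
279 4 -57.4 170.2
315 4 -57.4 184.3
351 4 -57.4 198.5
387 4 -57.4 212.6
423 4 -57.5 226.7
459 4 -57.5 240.9
495 4 -57.5 255.0
```

```bash

python3 -m creep '[{"translation":[-6,0,0],"roll":0,"gripper":87},{"translation":[-6,0,-40],"roll":0,"gripper":87},{"translation":[0,-20,-80],"roll":0,"gripper":87},{"translation":[10,-45,-115],"roll":0,"gripper":87},{"translation":[10,-70,-145],"roll":0,"gripper":87}]' | sed -n '2p;4p'
python3 -m creep '[{"translation":[0,0,0],"roll":0,"gripper":87},{"translation":[0,0,0],"roll":0,"gripper":87},{"translation":[0,0,0],"roll":0,"gripper":87}]' | sed -n '2p;4p'
python3 - <<'E'
from h import *
o=telemetry.get_obs()
im=viewer.camera("wrist");P=wristP(o);cv2.imwrite("pics/w11.png",im);np.save("w11.npy",P)
C=np.array([.5675,-.0334]);X=np.array([.9836,-.1805]);Y=np.array([.1805,.9836])
# rectify to case frame on plane z=.05 : 2 px/mm, x rows(-95..+95), y cols(-110..290)
def rect(z,sc=2):
    q=[];d=[]
    for x,y in((-95,-110),(-95,290),(95,290),(95,-110)):
        q.append(proj(P,np.r_[C+x/1e3*X+y/1e3*Y,z]));d.append(((y+110)*sc,(x+95)*sc))
    return cv2.warpPerspective(im,cv2.getPerspectiveTransform(np.float32(q),np.float32(d)),(400*sc,190*sc),flags=cv2.INTER_CUBIC)
r=rect(.05);cv2.imwrite("pics/rect.png",r);e=rect(.056);cv2.imwrite("pics/rect56.png",e)
g=cv2.cvtColor(r,cv2.COLOR_BGR2GRAY).astype(float)
def edges(y0,y1,g,n=6):
    p=g[:,(y0+110)*2:(y1+110)*2].mean(1);d=np.diff(cv2.GaussianBlur(p.reshape(-1,1),(1,5),1).ravel())
    i=[k for k in range(2,len(d)-2) if abs(d[k])>3 and abs(d[k])==max(abs(d[k-2:k+3]))]
    return [(k/2-95+.25,round(d[k],0)) for k in i]
print("case y20..70",edges(20,45,g));print("shelf y110-120",edges(110,120,g));print("shelf y200",edges(200,220,g))
h=cv2.cvtColor(e,cv2.COLOR_BGR2HSV).astype(int);m=(h[...,0]>8)&(h[...,0]<25)&(h[...,1]>200)&(h[...,2]>150)
for y in range(95,280,15):
    v=np.argwhere(m[:,(y+110)*2])[:,0]
    if len(v):print(y,v[0]/2-95,v[-1]/2-95)
for x in(-40,-20,20):
    v=np.argwhere(m[(x+95)*2])[:,0];print("x",x,v[0]/2-110,v[-1]/2-110)
E
```

```text
position: [0.6443, 0.0747, 0.2155]
ft_force: [0.3, -0.1, -0.4]
position: [0.6457, 0.0741, 0.2144]
ft_force: [-0.7, -0.8, -0.8]
case y20..70 [(-71.25, np.float64(20.0)), (-59.75, np.float64(-31.0)), (-58.25, np.float64(36.0)), (-47.25, np.float64(-39.0)), (-45.25, np.float64(46.0)), (-22.25, np.float64(6.0)), (-4.75, np.float64(-39.0)), (0.75, np.float64(34.0)), (9.25, np.float64(-41.0)), (25.25, np.float64(4.0)), (34.75, np.float64(39.0)), (39.25, np.float64(-34.0)), (45.75, np.float64(12.0)), (52.75, np.float64(8.0)), (55.75, np.float64(-12.0)), (59.75, np.float64(20.0)), (62.75, np.float64(11.0)), (70.75, np.float64(-11.0))]
shelf y110-120 [(-84.25, np.float64(21.0)), (-59.25, np.float64(-16.0)), (-54.25, np.float64(7.0)), (-13.75, np.float64(-13.0)), (-11.75, np.float64(-11.0)), (-9.25, np.float64(-6.0)), (-6.25, np.float64(-7.0)), (7.25, np.float64(8.0)), (13.75, np.float64(15.0)), (42.75, np.float64(-20.0)), (51.25, np.float64(19.0)), (53.25, np.float64(-19.0)), (58.75, np.float64(32.0)), (83.25, np.float64(-8.0))]
shelf y200 [(-84.25, np.float64(16.0)), (-59.75, np.float64(-18.0)), (-57.75, np.float64(9.0)), (-54.25, np.float64(6.0)), (-31.25, np.float64(15.0)), (31.25, np.float64(-11.0)), (54.25, np.float64(-8.0)), (56.75, np.float64(-6.0)), (58.75, np.float64(13.0)), (83.75, np.float64(-10.0))]
110 -57.5 55.0
125 -57.5 55.0
140 -57.5 55.0
155 -57.5 55.0
170 -57.5 55.0
185 -57.5 56.5
200 -57.5 56.0
215 -57.5 56.5
230 -57.5 56.0
245 -57.5 56.0
260 -57.5 56.0
x -40 98.5 267.5
x -20 99.5 267.0
x 20 99.5 267.0
```

The rectified numbers put the rims at ±59.75, the cover edges at about −57.5 and +57, and its ends at y 98.5 to 268. It is square and centred, so I'll push it from the +y end.

```bash

python3 -m creep '[{"translation":[58,168,0],"roll":90,"gripper":87},{"translation":[58,168,0],"roll":90,"gripper":87},{"translation":[58,168,0],"roll":90,"gripper":87},{"translation":[58,168,0],"roll":90,"gripper":87},{"translation":[58,168,0],"roll":90,"gripper":87}]' >/dev/null
python3 -m creep '[{"translation":[0,0,0],"roll":54,"gripper":87},{"translation":[0,0,0],"roll":54,"gripper":87},{"translation":[0,0,0],"roll":54,"gripper":87},{"translation":[0,0,0],"roll":54,"gripper":87},{"translation":[0,0,0],"roll":54,"gripper":87}]' >/dev/null
python3 -m creep '[{"translation":[0,0,30],"roll":18,"gripper":87},{"translation":[0,0,60],"roll":18,"gripper":87},{"translation":[0,0,80],"roll":18,"gripper":87},{"translation":[0,0,80],"roll":18,"gripper":87},{"translation":[0,0,80],"roll":18,"gripper":87}]'
python3 - <<'E'
from h import *
o=telemetry.get_obs();t=np.array([.5675,-.0334])+.290*np.array([.1805,.9836])
print(o['q'],goto(o,(t[0],t[1],.072),-10.4))
E
```

```text
time: 18.05
position: [0.6175, 0.2502, 0.132]
tool_rot: [0.76, 0.65, -0.003, -0.002]
ft_force: [-0.2, 0.6, -0.1]
grip_width: 0.0866
grip_force: 0.0
[2.17538454e-01 7.11033811e-01 1.40689359e+00 1.50062896e-04
 1.03041816e+00 3.72838344e-01] (array([ 2.1,  2.4, 60. ]), np.float64(1.497973672394906))
```

```bash

python3 -m creep '[{"translation":[2,2,30],"roll":1.5,"gripper":87},{"translation":[2,2,56],"roll":1.5,"gripper":87},{"translation":[2,2,60],"roll":1.5,"gripper":87},{"translation":[2,2,60],"roll":1.5,"gripper":87},{"translation":[2,2,60],"roll":1.5,"gripper":87}]' | sed -n '2p;4p'
python3 - <<'E'
from h import *
o=telemetry.get_obs();t=np.array([.5675,-.0334])+.290*np.array([.1805,.9836])
print(goto(o,(t[0],t[1],.072),-10.4))
E
python3 -m creep '[{"translation":[-8,0,0],"roll":0,"gripper":87},{"translation":[-16,0,0],"roll":0,"gripper":87},{"translation":[-24,0,0],"roll":0,"gripper":87},{"translation":[-32,0,0],"roll":0,"gripper":87},{"translation":[-40,0,0],"roll":0,"gripper":87}]' | sed -n '2p;4p'
python3 - <<'E'
from h import *
o=telemetry.get_obs();t=np.array([.5675,-.0334])+.0945*np.array([.1805,.9836])
print(o['time'],goto(o,(t[0],t[1],.072),-10.4))
E
```

```text
position: [0.6228, 0.2519, 0.0765]
ft_force: [0.9, -0.2, 0.7]
(array([-0.6, -2.9,  4.5]), np.float64(-0.11337853075102089))
position: [0.6158, 0.2119, 0.077]
ft_force: [1.1, 4.4, 4.8]
18.8833 (array([-155.5,   -2.7,    4.5]), np.float64(-0.21967584451151367))
```

```bash

python3 -m creep '[{"translation":[6,-2,0],"roll":0,"gripper":87},{"translation":[8,-2.7,2],"roll":0,"gripper":87},{"translation":[8,-2.7,4.5],"roll":0,"gripper":87},{"translation":[8,-2.7,4.5],"roll":0,"gripper":87},{"translation":[8,-2.7,4.5],"roll":0,"gripper":87}]' | sed -n '2p;4p'
python3 -m creep '[{"translation":[-6,0,0],"roll":0,"gripper":87},{"translation":[-13,0,0],"roll":0,"gripper":87},{"translation":[-21,0,0],"roll":0,"gripper":87},{"translation":[-29,0,0],"roll":0,"gripper":87},{"translation":[-37,0,0],"roll":0,"gripper":87}]' | sed -n '2p;4p'
python3 - <<'E'
from h import *
o=telemetry.get_obs();t=np.array([.5675,-.0334])+.0945*np.array([.1805,.9836])
print(o['time'],goto(o,(t[0],t[1],.072),-10.4))
E
```

```text
position: [0.6127, 0.2206, 0.0698]
ft_force: [-0.1, -1.1, 0.0]
position: [0.6062, 0.1831, 0.0706]
ft_force: [0.8, 0.8, -0.6]
19.7167 (array([-125.4,    1.4,   -1.4]), np.float64(-0.1933973412228056))
```

```bash

python3 -m creep '[{"translation":[-8,1,-1],"roll":0,"gripper":87},{"translation":[-16,1,-1],"roll":0,"gripper":87},{"translation":[-24,1,-1],"roll":0,"gripper":87},{"translation":[-32,1,-1],"roll":0,"gripper":87},{"translation":[-40,1,-1],"roll":0,"gripper":87}]' | sed -n '2p;4p'
python3 -m creep '[{"translation":[-8,0,0],"roll":0,"gripper":87},{"translation":[-16,0,0],"roll":0,"gripper":87},{"translation":[-24,0,0],"roll":0,"gripper":87},{"translation":[-32,0,0],"roll":0,"gripper":87},{"translation":[-40,0,0],"roll":0,"gripper":87}]' | sed -n '2p;4p'
python3 - <<'E'
from h import *
o=telemetry.get_obs();t=np.array([.5675,-.0334])+.0945*np.array([.1805,.9836])
print(o['time'],goto(o,(t[0],t[1],.072),-10.4))
E
```

```text
position: [0.6002, 0.1438, 0.0718]
ft_force: [0.6, 0.2, 0.9]
position: [0.5929, 0.1046, 0.0719]
ft_force: [1.0, -1.0, 0.3]
20.55 (array([-45.8,   0.1,  -0.1]), np.float64(-0.1621068402299386))
```

```bash

python3 -m creep '[{"translation":[-7,0,0],"roll":0,"gripper":87},{"translation":[-14,0,0],"roll":0,"gripper":87},{"translation":[-21,0,0],"roll":0,"gripper":87},{"translation":[-28,0,0],"roll":0,"gripper":87},{"translation":[-34,0,0],"roll":0,"gripper":87}]' | sed -n '2p;4p'
python3 -m creep '[{"translation":[-3,0,0],"roll":0,"gripper":87},{"translation":[-6,0,0],"roll":0,"gripper":87},{"translation":[-9,0,0],"roll":0,"gripper":87},{"translation":[-9,0,0],"roll":0,"gripper":87},{"translation":[-9,0,0],"roll":0,"gripper":87}]' | sed -n '2p;4p'
python3 - <<'E'
from h import *
o=telemetry.get_obs();C=np.array([.5675,-.0334]);X=np.array([.9836,-.1805]);Y=np.array([.1805,.9836]);t=C+.0945*Y
print(o['time'],goto(o,(t[0],t[1],.072),-10.4))
for c in("top","side"):
    im=viewer.camera(c);cv2.imwrite(f"pics/{c}1.png",im);P_=P(c)
    q=[];d=[]
    for x,y in((-80,-110),(-80,120),(80,120),(80,-110)):
        q.append(proj(P_,np.r_[C+x/1e3*X+y/1e3*Y,.056]));d.append(((y+110)*2,(x+80)*2))
    r=cv2.warpPerspective(im,cv2.getPerspectiveTransform(np.float32(q),np.float32(d)),(460,320));cv2.imwrite(f"pics/{c}1r.png",r)
    h=cv2.cvtColor(r,cv2.COLOR_BGR2HSV).astype(int);m=(h[...,0]>8)&(h[...,0]<25)&(h[...,1]>180)&(h[...,2]>120)
    for x in(-45,-30,30,45):
        v=np.argwhere(m[(x+80)*2])[:,0];print(c,"x",x,(v[0]/2-110,v[-1]/2-110) if len(v) else 0)
    for y in(-70,-30,0,30,70):
        v=np.argwhere(m[:,(y+110)*2])[:,0];print(c,"y",y,(v[0]/2-80,v[-1]/2-80) if len(v) else 0)
E
```

```text
position: [0.5871, 0.0723, 0.0718]
ft_force: [1.3, 6.5, -0.4]
position: [0.5846, 0.0625, 0.0715]
ft_force: [-0.3, -0.7, 0.1]
21.3833 (array([-2.9,  0.5, -0.5]), np.float64(-0.14869399747651357))
top x -45 (np.float64(-79.0), np.float64(27.0))
top x -30 (np.float64(-79.0), np.float64(-32.5))
top x 30 (np.float64(-78.5), np.float64(33.0))
top x 45 (np.float64(-79.0), np.float64(33.0))
top y -70 (np.float64(-56.5), np.float64(55.5))
top y -30 (np.float64(-56.0), np.float64(56.0))
top y 0 (np.float64(-55.0), np.float64(56.0))
top y 30 (np.float64(-6.5), np.float64(56.0))
top y 70 0
side x -45 (np.float64(-86.5), np.float64(83.5))
side x -30 (np.float64(-86.5), np.float64(82.5))
side x 30 (np.float64(-87.0), np.float64(83.5))
side x 45 (np.float64(-82.0), np.float64(85.0))
side y -70 (np.float64(-66.0), np.float64(45.5))
side y -30 (np.float64(-65.5), np.float64(46.5))
side y 0 (np.float64(-66.5), np.float64(47.5))
side y 30 (np.float64(-65.0), np.float64(48.5))
side y 70 (np.float64(-63.5), np.float64(51.5))
```

```bash

python3 -m creep '[{"translation":[-2,0,0],"roll":0,"gripper":87},{"translation":[-4,0,0],"roll":0,"gripper":87},{"translation":[-4,0,0],"roll":0,"gripper":87},{"translation":[-4,0,0],"roll":0,"gripper":87}]' | sed -n '2p;4p'
python3 - <<'E'
from h import *
o=telemetry.get_obs();C=np.array([.5675,-.0334]);Y=np.array([.1805,.9836]);t=C+.0945*Y
print(o['time'],goto(o,(t[0],t[1],.072),-10.4))
E
```

```text
position: [0.5842, 0.0588, 0.0717]
ft_force: [-0.2, 1.3, -0.6]
21.8167 (array([ 0.9,  0.2, -0.3]), np.float64(-0.16101024023718935))
```

```bash

python3 -m creep '[{"translation":[5,0,0],"roll":0,"gripper":87},{"translation":[6,0,-30],"roll":0,"gripper":0},{"translation":[-34,0,-40],"roll":0,"gripper":0},{"translation":[-34,0,-40],"roll":0,"gripper":0},{"translation":[-34,0,-40],"roll":0,"gripper":0}]' 20 | sed -n '2p;4p'
python3 -m creep '[{"translation":[0,0,0],"roll":0,"gripper":0},{"translation":[0,0,0],"roll":0,"gripper":0},{"translation":[0,0,0],"roll":0,"gripper":0},{"translation":[0,0,0],"roll":0,"gripper":0},{"translation":[0,0,0],"roll":0,"gripper":0}]' 20 | sed -n '2,5p'
python3 - <<'E'
from h import *
o=telemetry.get_obs();C=np.array([.5675,-.0334]);Y=np.array([.1805,.9836])
for y in(.059,-.061):t=C+y*Y;print(o['time'],goto(o,(t[0],t[1],.080),-10.4))
E
```

```text
position: [0.5784, 0.0241, 0.1126]
ft_force: [0.5, -0.1, -0.1]
position: [0.5778, 0.0263, 0.1112]
tool_rot: [0.769, 0.639, -0.0, -0.0]
ft_force: [0.3, 0.8, -0.9]
grip_width: 0.035
22.65 (array([-1.5,  0.7, 31.2]), np.float64(-0.11895944832942007))
22.65 (array([-121.5,    0.9,   31.3]), np.float64(-0.11895944832942007))
```

```bash

python3 -m creep '[{"translation":[-1,0,10],"roll":0,"gripper":0},{"translation":[-1,0,20],"roll":0,"gripper":0},{"translation":[-1,0,25],"roll":0,"gripper":0},{"translation":[-1,0,29],"roll":0,"gripper":0},{"translation":[-1,0,31],"roll":0,"gripper":0}]' | sed -n '2p;4,5p'
python3 -m creep '[{"translation":[0,0,1],"roll":0,"gripper":0},{"translation":[0,0,2],"roll":0,"gripper":0},{"translation":[0,0,3],"roll":0,"gripper":0},{"translation":[0,0,3],"roll":0,"gripper":0}]' | sed -n '2p;4,5p'
python3 -m creep '[{"translation":[0,0,1],"roll":0,"gripper":0},{"translation":[0,0,2],"roll":0,"gripper":0},{"translation":[0,0,3],"roll":0,"gripper":0},{"translation":[0,0,3],"roll":0,"gripper":0}]' | sed -n '2p;4,5p'
```

```text
position: [0.5771, 0.0248, 0.0794]
ft_force: [0.0, 0.2, 0.4]
grip_width: 0.0039
position: [0.5779, 0.0246, 0.0778]
ft_force: [0.5, -0.8, -0.1]
grip_width: 0.0008
position: [0.5781, 0.0247, 0.075]
ft_force: [0.5, 1.0, 1.7]
grip_width: 0.0002
```

Contact begins about here, so I'll press on in small steps.

```bash

python3 -m creep '[{"translation":[0,0,1],"roll":0,"gripper":0},{"translation":[0,0,2],"roll":0,"gripper":0},{"translation":[0,0,3],"roll":0,"gripper":0},{"translation":[0,0,3],"roll":0,"gripper":0}]' | sed -n '2p;4p'
python3 -m creep '[{"translation":[0,0,1],"roll":0,"gripper":0},{"translation":[0,0,2],"roll":0,"gripper":0},{"translation":[0,0,3],"roll":0,"gripper":0},{"translation":[0,0,3],"roll":0,"gripper":0}]' | sed -n '2p;4p'
python3 -m creep '[{"translation":[0,0,1],"roll":0,"gripper":0},{"translation":[0,0,2],"roll":0,"gripper":0},{"translation":[0,0,2],"roll":0,"gripper":0},{"translation":[0,0,2],"roll":0,"gripper":0}]' | sed -n '2p;4p'
```

```text
position: [0.5781, 0.0248, 0.0719]
ft_force: [1.5, 1.7, 1.7]
position: [0.5782, 0.0248, 0.0695]
ft_force: [-0.9, 2.0, 9.1]
position: [0.5782, 0.0248, 0.0693]
ft_force: [-3.5, 1.8, 20.2]
```

```bash

python3 -m creep '[{"translation":[0,0,0.5],"roll":0,"gripper":0},{"translation":[0,0,1],"roll":0,"gripper":0},{"translation":[0,0,1],"roll":0,"gripper":0}]' | sed -n '2p;4p'
python3 -m creep '[{"translation":[0,0,-20],"roll":0,"gripper":0},{"translation":[-40,0,-30],"roll":0,"gripper":0},{"translation":[-80,0,-30],"roll":0,"gripper":0},{"translation":[-120,0,-30],"roll":0,"gripper":0},{"translation":[-120,0,-30],"roll":0,"gripper":0}]' | sed -n '2p;4p'
python3 -m creep '[{"translation":[0,0,8],"roll":0,"gripper":0},{"translation":[0,0,14],"roll":0,"gripper":0},{"translation":[0,0,16],"roll":0,"gripper":0},{"translation":[0,0,18],"roll":0,"gripper":0},{"translation":[0,0,18],"roll":0,"gripper":0}]' | sed -n '2p;4p'
python3 - <<'E'
from h import *
o=telemetry.get_obs();C=np.array([.5675,-.0334]);Y=np.array([.1805,.9836]);t=C-.061*Y;print(o['time'],goto(o,(t[0],t[1],.080),-10.4))
E
```

```text
position: [0.5782, 0.0248, 0.0693]
ft_force: [-4.6, 2.0, 25.6]
position: [0.5554, -0.0999, 0.0956]
ft_force: [0.1, -0.1, 0.0]
position: [0.5553, -0.0918, 0.0767]
ft_force: [0.4, -0.2, -0.3]
25.8167 (array([-1.4,  1.4, -3.3]), np.float64(-0.04480417289720151))
```

```bash

python3 -m creep '[{"translation":[-1,1,0],"roll":0,"gripper":0},{"translation":[-1,1,1],"roll":0,"gripper":0},{"translation":[-1,1,2],"roll":0,"gripper":0},{"translation":[-1,1,2],"roll":0,"gripper":0}]' | sed -n '2p;4p'
python3 -m creep '[{"translation":[0,0,1],"roll":0,"gripper":0},{"translation":[0,0,2],"roll":0,"gripper":0},{"translation":[0,0,2],"roll":0,"gripper":0}]' | sed -n '2p;4p'
python3 -m creep '[{"translation":[0,0,1],"roll":0,"gripper":0},{"translation":[0,0,2],"roll":0,"gripper":0},{"translation":[0,0,2],"roll":0,"gripper":0}]' | sed -n '2p;4p'
python3 -m creep '[{"translation":[0,0,1],"roll":0,"gripper":0},{"translation":[0,0,2],"roll":0,"gripper":0},{"translation":[0,0,2],"roll":0,"gripper":0}]' | sed -n '2p;4p'
```

```text
position: [0.5567, -0.0942, 0.0757]
ft_force: [0.1, -0.3, 0.1]
position: [0.5565, -0.0945, 0.0736]
ft_force: [0.9, 0.1, -0.4]
position: [0.5565, -0.0945, 0.0715]
ft_force: [-0.4, 0.6, 0.1]
position: [0.5566, -0.0945, 0.0695]
ft_force: [-1.1, 0.2, 0.4]
```

```bash

python3 -m creep '[{"translation":[0,0,1],"roll":0,"gripper":0},{"translation":[0,0,2],"roll":0,"gripper":0},{"translation":[0,0,2],"roll":0,"gripper":0}]' | sed -n '2p;4p'
python3 -m creep '[{"translation":[0,0,1],"roll":0,"gripper":0},{"translation":[0,0,2],"roll":0,"gripper":0},{"translation":[0,0,2],"roll":0,"gripper":0}]' | sed -n '2p;4p'
python3 -m creep '[{"translation":[0,0,1],"roll":0,"gripper":0},{"translation":[0,0,2],"roll":0,"gripper":0},{"translation":[0,0,2],"roll":0,"gripper":0}]' | sed -n '2p;4p'
```

```text
position: [0.5566, -0.0945, 0.0694]
ft_force: [-2.7, -0.2, 12.8]
position: [0.5567, -0.0945, 0.0693]
ft_force: [-4.8, 2.5, 24.7]
position: [0.5567, -0.0945, 0.0692]
ft_force: [-8.4, 2.8, 38.4]
```

```bash

python3 -m creep '[{"translation":[0,0,-20],"roll":0,"gripper":0},{"translation":[40,0,-30],"roll":0,"gripper":0},{"translation":[80,0,-30],"roll":0,"gripper":0},{"translation":[120,0,-30],"roll":0,"gripper":0},{"translation":[120,0,-25],"roll":0,"gripper":0}]' | sed -n '2p;4p'
python3 -m creep '[{"translation":[0,0,8],"roll":0,"gripper":0},{"translation":[0,0,14],"roll":0,"gripper":0},{"translation":[0,0,16],"roll":0,"gripper":0},{"translation":[0,0,18],"roll":0,"gripper":0},{"translation":[0,0,18],"roll":0,"gripper":0}]' | sed -n '2p;4p'
python3 -m creep '[{"translation":[0,0,1],"roll":0,"gripper":0},{"translation":[0,0,1],"roll":0,"gripper":0},{"translation":[0,0,1],"roll":0,"gripper":0}]' | sed -n '2p;4p'
```

```text
position: [0.5799, 0.0296, 0.09]
ft_force: [0.9, -1.3, -1.1]
position: [0.5782, 0.0222, 0.0699]
ft_force: [0.8, 0.3, -0.1]
position: [0.5787, 0.023, 0.0698]
ft_force: [0.1, -1.0, -0.1]
```

```bash

python3 -m creep '[{"translation":[0,0,-40],"roll":0,"gripper":0},{"translation":[0,0,-80],"roll":0,"gripper":0},{"translation":[30,-20,-110],"roll":0,"gripper":0},{"translation":[65,-40,-125],"roll":0,"gripper":0},{"translation":[100,-60,-130],"roll":0,"gripper":0}]' >/dev/null
python3 -m creep '[{"translation":[200,-60,-20],"roll":0,"gripper":0},{"translation":[200,-60,-20],"roll":0,"gripper":0},{"translation":[200,-60,-20],"roll":0,"gripper":0},{"translation":[200,-60,-20],"roll":0,"gripper":0},{"translation":[200,-60,-20],"roll":0,"gripper":0}]' | sed -n '1,2p'
python3 - <<'E'
from h import *
a=viewer.camera("side");b=viewer.camera("top")
A=cv2.resize(a[170:320,190:480],(580,300),interpolation=cv2.INTER_CUBIC);B=cv2.resize(b[160:310,170:460],(580,300),interpolation=cv2.INTER_CUBIC)
cv2.imwrite("pics/fin.png",np.vstack([A,B]))
E
```

```text
time: 29.57
position: [0.5168, 0.3362, 0.2194]
```

View pics/fin.png

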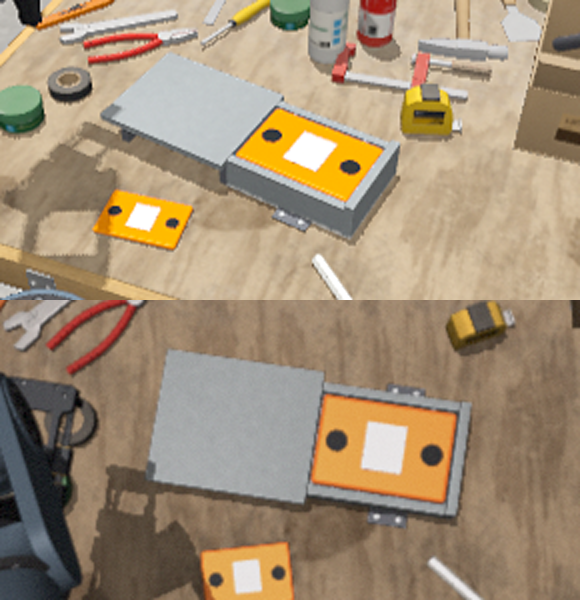

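Both views show the large cover lying inside the rims, level and flush, with marks at (272,135) and (350,167) in the side view. The bystanders are where they were, so I'm handing in.

```bash
python3 -c "
from rig import hand_in
print(hand_in())"
```

```text
the job is handed in; nothing more can be done
None
```

The job is handed in, at about 30 s of the allowed 72 s: the nut and marker are in their matching compartments, and the large cover measured flush with the rim at both ends after pressing (peak force 38 N).

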